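# Snap the vent panel back into the rearing tank hood

## Robot

A 6-joint arm with a two-finger parallel gripper is mounted at the origin on the work surface. World frame = base frame: x ahead of the robot, y to its left, z up, the work surface at z = 0. Lengths are in mm, angles in degrees, forces in N, time in s.
With the tool pointing down it reaches from about 350 to 850 mm from the base axis. Payload 8.1 kg.
Tool frame: the origin (TCP) lies at the very end of the fingers, on their centre line; the grasp point (between the pads) lies 19 mm behind it; z points along the fingers, y is the line along which they close (so a half turn about z gives the same grasp; the last joint's range is limited). The gripper opens to 85 mm and grips with 20 to 120 N. Pads are 22 mm wide; open, the fingers measure 114 mm over their backs; the gripper's body (76 mm by 85 mm) begins 54 mm behind the grasp point. The pads swing forward as they close: fully open they stand 13 mm farther back than shut.
Start: joints at [62.831, 7.471, 85.268, -0, 87.261, -4.893], TCP at [227.426, 555.232, 231.292] pointing down, gripper open.
Joint ranges: [-169.43, 169.43], [-51.17, 129.36], [1.28, 143.12], [-76.62, 256.62], [0, 156.53], [-152.29, 152.29]. Speed limits (degrees/s): [136.94, 136.94, 159.86, 180, 180, 180].

## Interface

Orientations are given as [roll, pitch, yaw] about the fixed x, y, z axes, in that order (R = Rz(yaw) Ry(pitch) Rx(roll)).
In Python, from bench import sense, eyes, job, models gives the robot as it stands. The module is installed in compiled form; this text tells all that it offers.
- The arm moves only by the tool apply_moves, never from a script. Its argument "rows" is a list of rows, each a list of 6 numbers: the shift along the tool's x, y, z in mm, then the turn, a rotation vector about the tool's x, y, z in rad. In form: [[dx, dy, dz, rx, ry, rz], ...]. A call has exactly 5 rows; each row shifts and turns the commanded pose from where the row before left it, along the tool's axes as they then stand; what a row does not reach is not made up. A row lasts 1/8 s, in which the tool goes at most 62.5 mm and 10.7 degrees, less where a joint would pass 70% of its speed; a pose out of reach is approached as far as the arm can. A call is refused whole if a number of a shift passes 62.5 or a number of a turn 0.188, either way. A call with a gripper value outside its range is refused whole. "fingers" is the finger opening in mm, from 0 to 85.4, set as the call begins (left out, the last holds). The fingers move at their own pace and stop on an object; "grip_force" is the grip in N (left out, the last holds). Time passes only in rows, so rows that do not move let the fingers close, or fill a call up. It gives the time, the measured TCP pose, the force, the opening and the grip force at its end, in the units of the state.
- sense(): the state, without advancing time (a new reading comes with each control period).
- eyes.snapshot(name): name is "scene" or "top" or "wrist"; returns (picture, depth): 400x640x3 uint8, red, green, blue; 400x640 float32, mm along the optical axis (not along the pixel's ray), 0 where there is no reading.
- eyes.get_calibration(name): a dict with "intrinsics" (3x3 intrinsics, pixels), "R" (3x3) and "t" (3): a world point X has camera coordinates R X + t; the wrist camera has in their place "mount" (4x4, takes a point from camera to tool coordinates, whose origin is the TCP and whose axes are the flange's). Camera axes: x right, y down, z forward; pixel columns grow to the right and rows downward; lengths in mm; the calibration is good to about 2 mm. A picture is of the moment at which its call begins: read the wrist's pose just before it. get_calibration takes no time and is no camera call.
- job.hand_in(): hands the job in; it is judged then, once.
Trained networks look in the newest picture that a camera, given by its name, has taken for a name from the list of things; names that differ only in an ending like _2 or _b are one class to them, and where a whole thing is asked for, a point or a joint stands for the part that bears it (a point fixed in the world has none). Each returns a list of dicts, best first, with "confidence" (0 to 1); they miss things now and then, are a little off and sometimes report something else, mostly with a low value. They report only what shows in the picture. A call takes as long as a camera call.
- models.boxes_of(name, camera): "xyz" ([x, y, z] in mm, in world coordinates, good to about 4 mm: the middle of the surface that is visible of it).
- models.cut_out(name, camera): "pixels" (400x640 bool, what is visible of it).
- models.place_of(name, camera): "xyz" ([x, y, z] in mm, in world coordinates, good to about 4 mm: a listed point, or the origin of a listed thing).
The state is a dict: "time": time; "joint_pos": joint angles; "qd": joint speeds; "joint_efforts": joint torques, N m; "tool_pos": TCP position; "tcp_rot": TCP orientation; "ft_force": force on the tool from outside, world axes, zero at the start; "wrist_torque": the same for the moment, N m; "finger_gap": finger opening in mm; "grip_force": force on a finger pad.
Only numpy, scipy, OpenCV 4.12 (cv2) and the standard library are available. Lean on these libraries where they do the work, as an engineer would, in place of code of your own. Each camera call takes 0.05 s, during which the arm holds its last target. There are 200 camera calls.

## Task

The vent panel of the insect tank has been washed and lies on the tray. Lay it in the port of the tank's hood, then take the wooden pressing block and with it, not with your fingers, press the panel straight down until all four tongues have snapped over it and it sits fully home and level; stand the block back upright on the tray and let go. Leave the lamp, the potted seedling, the bottle and the cup as they are.

Things in the scene. Friction and masses are not known exactly. Their poses are not given: they have to be found in the camera images.
- panel: snap-in vent panel: grey plastic grille lying on the tray, 120 (x) by 60 (y) by 10 mm; same either way round. Lowest 4 mm smaller (113 x 53) to lead in; the 6 mm above is the full plate. A pull tab stands across its middle: 14 mm thick (x), 40 long (y), from 10 to 30 mm above the underside. Origin: centre of the underside; z up. 60 to 130 g.
- port (a point): port (recess) in the hood's top; this point is its centre at the hood-top level, 110 mm above the table; x along its long side, z up. Lip 2 mm high round it. Mouth 132 x 72 mm, tapering over 8 mm to 123 x 63. Laid in squarely, the panel rests on the tongues, underside 6 to 9 mm below this point; home is on the ledge, underside 21 mm below it, the tongues then over its 120 x 60 plate.
- block: wooden pressing block on the tray, 104 (x) by 44 (y), 92 mm high, same either way round: two felt-soled feet, each 22 mm (x) by 44, 26 high, at the ends (60 mm gap clears the panel's tab), bridge from 26 to 42 mm, square post 28 x 28 from 42 to 92 mm to hold. With its x along the port's x it fits between the tongues onto the panel's ends. Origin: centre of the underside; 150 to 310 g.
- tank: insect tank, fixed: low glass box, dark hood 210 (x) by 310 mm (y), port in the middle of it. Each long wall of the port has two sprung tongues, 18 mm wide, 38 mm either side of the middle along x; tips 8 mm below the hood's top, 54 mm clear between opposite tips. They give way to the panel at about 8 to 15 N in all. Origin: centre of the underside; axes as the port's.
- tray_floor (a point): centre of the serving tray's inner floor (4 mm above the table); the tray is fixed, inner floor 242 mm (x) by 302 mm (y), low rim 12 mm above the floor. z up.
- lamp: bystander: dome heat lamp standing on one end of the hood, 91 mm across at the foot, 114 mm high, loose. Origin: centre of the underside.
- pot: bystander: seedling in a white square plastic pot standing on the other end of the hood, 54 mm wide, 86 mm high with its leaves, loose. Origin: centre of the underside.
- bottle: bystander: small amber bottle standing on the tray, 40 mm across, 78 mm high. Origin: centre of the underside.
- cup: bystander: small cup standing on the tray, 56 mm across the rim, 66 mm high. Origin: centre of the underside.

How it is judged (in metres and radians):
On the way, in this order (a step that is already met when the one before it is completed fails the run):
1. the panel lies squarely in the port on its tongues and the fingers have let go of it (z of panel in the frame of port below 0 m and horizontal distance between panel and port below 0.012 m and angle between the x axis of panel and the x axis of port, either way round below 0.12 rad and angle between panel's own z axis and vertical below 0.15 rad and contact force between the fingers and panel below 0.1 N), for 0.2 s.
2. the pressing block, held in the fingers, pushes the panel down past the tongues (z of panel in the frame of port below -0.0115 m and contact force between block and panel above 3 N and contact force between the fingers and block above 1 N and horizontal distance between panel and port below 0.015 m), for 0.02 s.
At the end, for the whole second after the job is handed in: The panel is snapped in: underside at least 19.5 mm below the hood's top (home is 21), level within 0.02 rad, in the port. The block stands upright on the tray's floor, let go and at rest. Lamp, pot, bottle and cup stand within 20 mm of where they were (z of panel in the frame of port between -0.024 and -0.0195 m and angle between panel's own z axis and vertical below 0.02 rad and horizontal distance between panel and port below 0.006 m and x of block in the frame of tray_floor between -0.115 and 0.115 m and y of block in the frame of tray_floor between -0.145 and 0.145 m and z of block in the frame of tray_floor between -0.004 and 0.004 m and angle between block's own z axis and vertical below 0.05 rad and linear speed of each of block, panel below 0.01 m/s and distance of each of lamp, pot, bottle, cup from where it was at the start of the episode below 0.02 m and angle between each of lamp, pot, bottle, cup's own z axis and vertical below 0.15 rad); the robot touches nothing.
It fails at once if the panel is driven past its tongues by the fingers instead of the block (z of panel in the frame of port below -0.013 m and contact force between the fingers and panel above 1 N and horizontal distance between panel and port below 0.015 m).
It fails at once if the lamp, pot, bottle or cup is knocked over or pushed more than 30 mm (distance of any of lamp, pot, bottle, cup from where it was at the start of the episode above 0.03 m or angle between any of lamp, pot, bottle, cup's own z axis and vertical above 0.4 rad).
It also fails if it takes over 70 s, if anything falls off the work surface, if the arm or the gripper's body presses on something with over 40 N, if the wrist force passes 120 N, or if a joint passes its speed limit or range.

## Working session

There is one attempt and no reset: what is moved stays moved. The work goes in short steps, Python scripts to look and compute and a tool call to move; the robot and the scene stay as the last step left them, time stands still between calls to the robot, and variables do not carry over. Pictures are saved under pics/ and viewed, at most 10 in all, crops included, and the job is handed in when it is done.

Besides the shell and the picture viewer there is one more tool, called after "Request:" in YAML: its name, and indented under it one key for each argument. apply_moves: Moves the arm, as the interface text tells. Its arguments: {"type":"object","properties":{"rows":{"type":"array"},"fingers":{"type":"number"},"grip_force":{"type":"number"}},"required":["rows"]}

```bash
mkdir -p pics; cat > h.py <<'E'
import numpy as np, cv2
from scipy.spatial.transform import Rotation as Ro
from bench import sense, eyes, job, models
def cloud(cam):
    s=sense(); p,d=eyes.snapshot(cam); c=eyes.get_calibration(cam); K=c["intrinsics"]
    v,u=np.mgrid[:400,:640]; X=np.stack([(u-K[0][2])/K[0][0]*d,(v-K[1][2])/K[1][1]*d,d],-1)
    if cam=="wrist":
        M=np.array(c["mount"]); X=X@M[:3,:3].T+M[:3,3]
        R=Ro.from_euler('xyz',s["tcp_rot"],degrees=True).as_matrix(); W=X@R.T+np.array(s["tool_pos"])
    else: W=(X-np.array(c["t"]))@np.array(c["R"])
    W[d<=0]=np.nan
    return p,W
def save(n,p): cv2.imwrite(f"pics/{n}.png",p[:,:,::-1])
def rect(pts):
    (c,sz,a)=cv2.minAreaRect(pts[:,:2].astype(np.float32)); return np.round(c,1),np.round(sz,1),round(a,1)
E
python3 - <<'E'
from h import *
s=sense(); print({k:np.round(v,2) for k,v in s.items()})
P=[]
for cam in("top","scene"):
    p,W=cloud(cam);P.append(p)
    np.save(cam+".npy",W)
    for n in("panel","port","block","tank","tray_floor","lamp","pot","bottle","cup"):
        r=models.place_of(n,cam)[:2]
        print(cam,n,[(np.round(x["xyz"]),round(x["confidence"],2)) for x in r])
        if n in("panel","block","tank","lamp","pot"):
            m=models.cut_out(n,cam)
            if m:
                q=W[m[0]["pixels"]];q=q[~np.isnan(q[:,0])]
                t=np.percentile(q[:,2],[2,50,98]); print("  z",np.round(t),rect(q), "top",rect(q[q[:,2]>t[2]-4]))
save("top",P[0]);save("scene",P[1])
E
```

```text
{'time': np.float64(0.0), 'joint_pos': array([62.83,  7.52, 85.33,  0.  , 87.26, -4.89]), 'qd': array([ 0.05, -0.03,  0.04,  0.01, -0.08,  0.01]), 'joint_efforts': array([ 0.000e+00, -5.694e+01, -5.006e+01,  0.000e+00,  1.000e-02,
       -0.000e+00]), 'tool_pos': array([227.19, 554.74, 230.25]), 'tcp_rot': array([-1.7990e+02, -1.0000e-02,  1.5772e+02]), 'ft_force': array([ 0.16,  0.08, -0.37]), 'wrist_torque': array([ 0.04,  0.03, -0.02]), 'grip_force': np.float64(0.0), 'finger_gap': np.float64(85.09)}
top panel [(array([500., 305.,  10.]), 0.91)]
  z [ 5. 14. 35.] (array([496.4, 302. ]), array([123.8,  62. ]), 20.0) top (array([495.4, 302. ]), array([13.8, 39.1]), 23.8)
top port [(array([ 510., -230.,  115.]), 0.85)]
top block [(array([530., 131.,   5.]), 0.9)]
  z [12. 46. 98.] (array([530. , 137.3]), array([ 54., 104.]), 63.2) top (array([528. , 132.7]), array([28.3, 26.7]), 67.7)
top tank [(array([ 510., -231.,    3.]), 0.95), (array([599., 227.,  -0.]), 0.26)]
  z [ 17. 110. 114.] (array([ 527.3, -250.8]), array([239.2, 357.2]), 4.9) top (array([ 510.7, -228.7]), array([209.9, 3
[... 687 characters left out ...]
.5)
scene port [(array([ 512., -230.,  108.]), 0.81)]
scene block [(array([533., 133.,   9.]), 0.75)]
scene tank [(array([ 510., -230.,    3.]), 0.65)]
  z [  4.  99. 111.] (array([ 508.9, -275.4]), array([234.3, 406.7]), 5.4) top (array([ 513.9, -227.7]), array([214.4, 311.1]), 5.1)
scene tray_floor [(array([514., 217.,   4.]), 0.93)]
scene lamp [(array([ 477., -120.,  113.]), 0.86)]
  z [110. 151. 223.] (array([ 317., -177.]), array([441.9,  88.5]), 18.1) top (array([ 485.2, -120.2]), array([19.9, 19.6]), 72.6)
scene pot [(array([ 534., -339.,  112.]), 0.73)]
scene bottle [(array([420., 216.,   3.]), 0.81)]
scene cup [(array([596., 231.,  11.]), 0.66), (array([ 534., -336.,  113.]), 0.35)]
```

View pics/top.png

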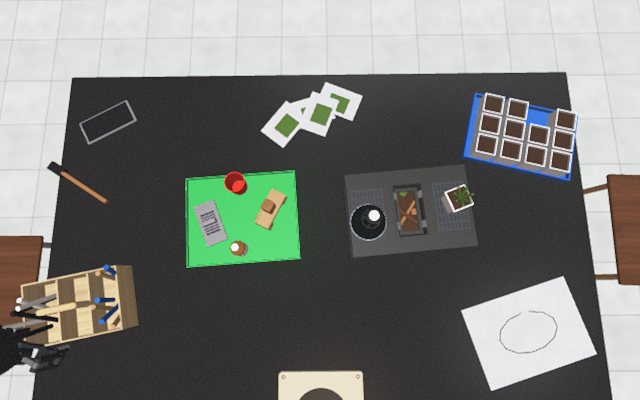

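View pics/scene.png

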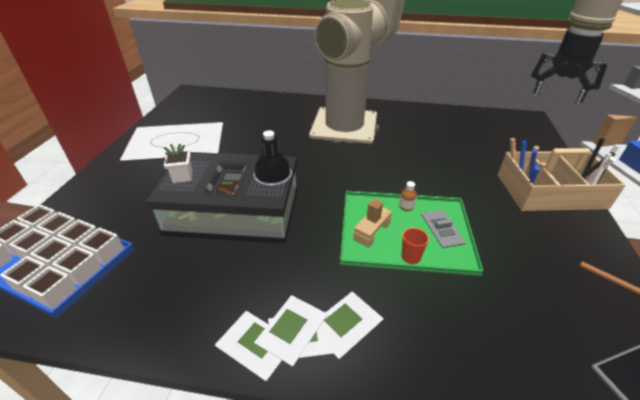

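The top view shows the panel at px (210,222) and the block at (270,208), both on the tray. The port is at (409,210), with the lamp at (368,222) and the pot at (459,198). The networks agree with this. I'll move over the panel and look from close up.

```bash
cat >> h.py <<'E'
def plan(xyz,yaw,n,start=None):
    "rows from the measured (or given) pose to the target, tool down"
    s=sense(); p0=np.array(s["tool_pos"]); R0=Ro.from_euler('xyz',s["tcp_rot"],degrees=True)
    if start is not None: p0=np.array(start[0],float); R0=Ro.from_euler('xyz',[180,0,start[1]],degrees=True)
    R1=Ro.from_euler('xyz',[180,0,yaw],degrees=True)
    rv=(R0.inv()*R1).as_rotvec(); dp=(np.array(xyz)-p0)/n; R=R0
    for i in range(n):
        print(np.round(R.inv().apply(dp),1).tolist()+np.round(rv/n,4).tolist()); R=R*Ro.from_rotvec(rv/n)
E
python3 -c "
from h import *
plan([496,302,180],111,10)"
```

```text
[-34.5, -13.3, 5.1, -0.0, 0.0, 0.0815]
[-35.4, -10.4, 5.1, -0.0, 0.0, 0.0815]
[-36.1, -7.5, 5.1, -0.0, 0.0, 0.0815]
[-36.6, -4.5, 5.1, -0.0, 0.0, 0.0815]
[-36.9, -1.5, 5.1, -0.0, 0.0, 0.0815]
[-36.9, 1.5, 5.1, -0.0, 0.0, 0.0815]
[-36.6, 4.5, 5.1, -0.0, 0.0, 0.0815]
[-36.1, 7.5, 5.1, -0.0, 0.0, 0.0815]
[-35.4, 10.4, 5.1, -0.0, 0.0, 0.0815]
[-34.5, 13.2, 5.1, -0.0, 0.0, 0.0815]
```

Request:
apply_moves:
  rows:
    - [-34.5, -13.3, 5, 0, 0, 0.0815]
    - [-35.4, -10.4, 5, 0, 0, 0.0815]
    - [-36.1, -7.5, 5, 0, 0, 0.0815]
    - [-36.6, -4.5, 5, 0, 0, 0.0815]
    - [-36.9, -1.5, 5, 0, 0, 0.0815]
  fingers: 50

```text
time: 2.12
tool_pos: [362.5, 427.8, 206.2]
tcp_rot: [180.0, 0.0, 134.2]
ft_force: [0.7, 0.5, 0.2]
finger_gap: 49.8
grip_force: 0.0
```

Request:
apply_moves:
  rows:
    - [-36.9, 1.5, 5, 0, 0, 0.0815]
    - [-36.6, 4.5, 5, 0, 0, 0.0815]
    - [-36.1, 7.5, 5, 0, 0, 0.0815]
    - [-35.4, 10.4, 5, 0, 0, 0.0815]
    - [-34.5, 13.2, 5, 0, 0, 0.0815]

```text
time: 2.75
tool_pos: [496.8, 301.2, 181.2]
tcp_rot: [180.0, -0.0, 110.9]
ft_force: [-0.1, 1.2, 0.4]
finger_gap: 50.2
grip_force: 0.0
```

Request:
apply_moves:
  rows:
    - [0, 0, 0, 0, 0, 0]
    - [0, 0, 0, 0, 0, 0]
    - [0, 0, 0, 0, 0, 0]
    - [0, 0, 0, 0, 0, 0]
    - [0, 0, 0, 0, 0, 0]

```text
time: 3.38
tool_pos: [495.7, 302.6, 181.5]
tcp_rot: [180.0, -0.0, 111.1]
ft_force: [-0.2, -0.1, -0.5]
finger_gap: 50.2
grip_force: 0.0
```

```bash
cat >> h.py <<'E'
def tops(W,m,zlo,zhi):
    q=W[m]; q=q[(q[:,2]>zlo)&(q[:,2]<zhi)]; return q
E
python3 - <<'E'
from h import *
s=sense(); print(np.round(s["tool_pos"],1),np.round(s["tcp_rot"],1))
p,W=cloud("wrist"); np.save("w1.npy",W); save("w1",p)
print([(np.round(x["xyz"]),round(x["confidence"],2)) for x in models.place_of("panel","wrist")[:2]])
m=models.cut_out("panel","wrist")[0]["pixels"]
q=tops(W,m,0,60); print(np.round(np.percentile(q[:,2],[1,10,50,90,99]),1),len(q),rect(q))
t=np.percentile(q[:,2],99); print("tab",rect(tops(W,m,t-5,t+5)))
E
```

```text
[495.7 302.6 181.5] [180.   -0.  111.1]
[(array([501., 302.,   6.]), 0.72), (array([602., 225.,   4.]), 0.16)]
[ 5.8  7.5 14.1 15.8 34.9] 7518 (array([497.7, 301.4]), array([123.5,  63.5]), 21.5)
tab (array([496.9, 302.8]), array([13. , 40.1]), 21.3)
```

View pics/w1.png

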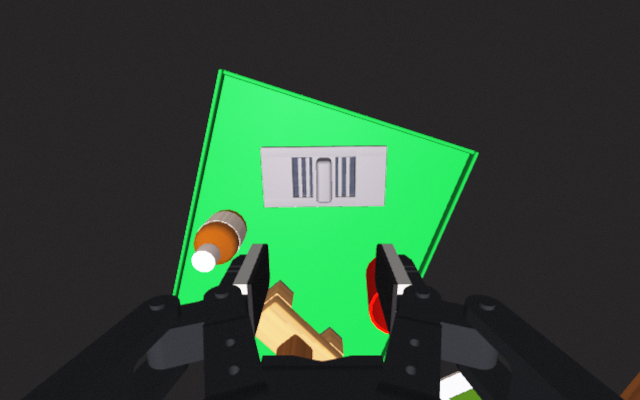

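The wrist view shows the panel square to the fingers, with the tab at px (324,180). The bottle at (218,240) and the cup at (388,290) are clear of the fingers. I'll go down and grip the tab.

Request:
apply_moves:
  rows:
    - [-0.6, 1.2, 40, 0, 0, 0]
    - [0, 0, 40, 0, 0, 0]
    - [0, 0, 40, 0, 0, 0]
    - [0, 0, 25, 0, 0, 0]
    - [0, 0, 10, 0, 0, 0]

```text
time: 4.15
tool_pos: [496.0, 301.3, 24.3]
tcp_rot: [-179.8, 0.0, 111.0]
ft_force: [0.8, 0.2, -0.3]
finger_gap: 50.1
grip_force: 0.0
```

Request:
apply_moves:
  rows:
    - [0, 0, 4, 0, 0, 0]
    - [0, 0, 4, 0, 0, 0]
    - [0, 0, 0, 0, 0, 0]
    - [0, 0, 0, 0, 0, 0]
    - [0, 0, 0, 0, 0, 0]

```text
time: 4.78
tool_pos: [497.6, 302.1, 18.8]
tcp_rot: [180.0, -0.0, 111.0]
ft_force: [0.5, -0.0, -1.1]
finger_gap: 49.7
grip_force: 0.0
```

Request:
apply_moves:
  rows:
    - [0, 0, 0, 0, 0, 0]
    - [0, 0, 0, 0, 0, 0]
    - [0, 0, 0, 0, 0, 0]
    - [0, 0, 0, 0, 0, 0]
    - [0, 0, 0, 0, 0, 0]
  fingers: 8
  grip_force: 40

```text
time: 5.4
tool_pos: [497.5, 302.1, 18.5]
tcp_rot: [180.0, -0.0, 111.0]
ft_force: [-0.2, 0.4, 2.3]
finger_gap: 13.2
grip_force: 39.5
```

Request:
apply_moves:
  rows:
    - [0, 0, -15, 0, 0, 0]
    - [0, 0, -40, 0, 0, 0]
    - [0, 0, -60, 0, 0, 0]
    - [0, 0, -60, 0, 0, 0]
    - [0, 0, -60, 0, 0, 0]

```text
time: 6.02
tool_pos: [496.9, 301.8, 256.1]
tcp_rot: [180.0, -0.0, 111.0]
ft_force: [0.2, 0.3, -0.9]
finger_gap: 13.2
grip_force: 39.2
```

Request:
apply_moves:
  rows:
    - [0, 0, -40, 0, 0, 0]
    - [0, 0, 0, 0, 0, 0]
    - [0, 0, 0, 0, 0, 0]
    - [0, 0, 0, 0, 0, 0]
    - [0, 0, 0, 0, 0, 0]

```text
time: 6.65
tool_pos: [496.7, 301.7, 291.7]
tcp_rot: [-179.8, 0.0, 111.0]
ft_force: [-0.1, -1.1, -0.4]
finger_gap: 13.1
grip_force: 39.3
```

```bash
python3 - <<'E'
from h import *
s=sense(); print(np.round(s["tool_pos"],1),np.round(s["ft_force"],1))
W=np.load("top.npy")
# port estimate: hood surface around mouth, in hood frame (yaw 4.9)
a=np.radians(4.9); c=np.array([510.5,-229.5]); d=W[...,:2]-c
X=d[...,0]*np.cos(a)+d[...,1]*np.sin(a); Y=-d[...,0]*np.sin(a)+d[...,1]*np.cos(a); Z=W[...,2]
m=(abs(X)<85)&(abs(Y)<50)&(Z<106); q=W[m]; print(len(q),rect(q),np.round(np.percentile(X[m],[1,99]),1),np.round(np.percentile(Y[m],[1,99]),1))
m=(abs(X)<85)&(abs(Y)<50)&(Z>112.5)
print(m.sum(),rect(W[m]))
plan([510.5,-230,298],95,14)
E
```

```text
[496.7 301.7 291.7] [-0.1 -1.1 -0.4]
1240 (array([ 517.2, -235.8]), array([139.1,  80.6]), 4.8) [-61.   62.8] [-34.8  31.1]
210 (array([ 510.2, -229.5]), array([168.1,  97.8]), 4.8)
[-35.8, -12.7, -0.4, -0.0002, 0.0, 0.02]
[-36.0, -12.0, -0.4, -0.0002, 0.0, 0.02]
[-36.3, -11.3, -0.4, -0.0002, 0.0, 0.02]
[-36.5, -10.5, -0.4, -0.0002, 0.0, 0.02]
[-36.7, -9.8, -0.4, -0.0002, 0.0, 0.02]
[-36.9, -9.1, -0.4, -0.0002, 0.0, 0.02]
[-37.1, -8.3, -0.4, -0.0002, 0.0, 0.02]
[-37.2, -7.6, -0.4, -0.0002, 0.0, 0.02]
[-37.4, -6.8, -0.4, -0.0002, 0.0, 0.02]
[-37.5, -6.1, -0.4, -0.0002, 0.0, 0.02]
[-37.6, -5.3, -0.4, -0.0002, 0.0, 0.02]
[-37.7, -4.6, -0.4, -0.0002, 0.0, 0.02]
[-37.8, -3.8, -0.4, -0.0002, 0.0, 0.02]
[-37.9, -3.1, -0.5, -0.0002, 0.0, 0.02]
```

Request:
apply_moves:
  rows:
    - [-35.8, -12.7, -0.5, 0, 0, 0.02]
    - [-36.0, -12.0, -0.5, 0, 0, 0.02]
    - [-36.3, -11.3, -0.5, 0, 0, 0.02]
    - [-36.5, -10.5, -0.5, 0, 0, 0.02]
    - [-36.7, -9.8, -0.5, 0, 0, 0.02]

```text
time: 7.28
tool_pos: [501.9, 110.9, 295.1]
tcp_rot: [-179.9, -0.0, 105.3]
ft_force: [0.1, 0.6, -0.8]
finger_gap: 13.1
grip_force: 39.3
```

Request:
apply_moves:
  rows:
    - [-36.9, -9.1, -0.5, 0, 0, 0.02]
    - [-37.1, -8.3, -0.5, 0, 0, 0.02]
    - [-37.2, -7.6, -0.5, 0, 0, 0.02]
    - [-37.4, -6.8, -0.5, 0, 0, 0.02]
    - [-37.5, -6.1, -0.5, 0, 0, 0.02]

```text
time: 7.9
tool_pos: [506.8, -79.0, 297.6]
tcp_rot: [-179.9, -0.0, 99.5]
ft_force: [-0.1, -0.4, -1.1]
finger_gap: 12.8
grip_force: 39.3
```

Request:
apply_moves:
  rows:
    - [-37.6, -5.3, -0.5, 0, 0, 0.02]
    - [-37.7, -4.6, -0.5, 0, 0, 0.02]
    - [-37.8, -3.8, -0.5, 0, 0, 0.02]
    - [-37.9, -3.1, -0.5, 0, 0, 0.02]
    - [0, 0, 0, 0, 0, 0]

```text
time: 8.52
tool_pos: [510.4, -231.9, 299.1]
tcp_rot: [-179.9, -0.0, 94.8]
ft_force: [-0.2, 0.5, -0.8]
finger_gap: 13.4
grip_force: 39.3
```

Request:
apply_moves:
  rows:
    - [0, 0, 0, 0, 0, 0]
    - [0, 0, 0, 0, 0, 0]
    - [0, 0, 0, 0, 0, 0]
    - [0, 0, 0, 0, 0, 0]
    - [0, 0, 0, 0, 0, 0]

```text
time: 9.15
tool_pos: [511.3, -229.5, 300.4]
tcp_rot: [180.0, 0.0, 95.0]
ft_force: [-1.2, 0.5, 0.2]
finger_gap: 12.9
grip_force: 39.3
```

```bash
python3 - <<'E'
from h import *
s=sense(); print(np.round(s["tool_pos"],1),np.round(s["tcp_rot"],1))
p,W=cloud("wrist"); np.save("w2.npy",W); save("w2",p)
for n in("port","panel","tank","lamp","pot"):
    print(n,[(np.round(x["xyz"]),round(x["confidence"],2)) for x in models.place_of(n,"wrist")[:2]])
t=np.array(s["tool_pos"])
m=(W[...,2]>t[2]-40)&(W[...,2]<t[2]+10)&(np.hypot(W[...,0]-t[0],W[...,1]-t[1])<75)
m2=models.cut_out("panel","wrist")
if m2:
    q=tops(W,m2[0]["pixels"],220,320)
    if len(q)>20: print(len(q),rect(q),np.round(np.percentile(q[:,2],[5,50,95]),1))
E
```

```text
[ 511.3 -229.5  300.4] [180.   0.  95.]
port [(array([ 514., -227.,  112.]), 0.71)]
panel [(array([ 514., -231.,  288.]), 0.74)]
tank [(array([ 510., -234.,   -0.]), 0.93)]
lamp [(array([ 478., -123.,  109.]), 0.94)]
pot []
21734 (array([ 510.9, -226.2]), array([120.5,  56. ]), 5.2) [288.8 296.1 316.1]
```

View pics/w2.png

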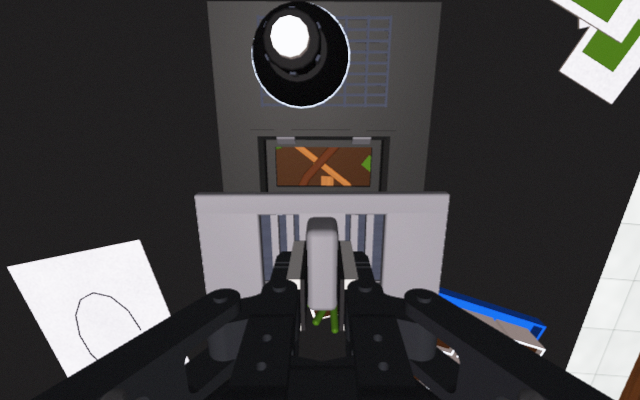

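The panel is level in the fingers, spanning px 198–447 at centre column 322. The port mouth spans columns 258–388 at centre 323, so they are aligned. I'll lower it.

Request:
apply_moves:
  rows:
    - [-1, 0, 35, 0, 0, 0]
    - [0, 0, 40, 0, 0, 0]
    - [0, 0, 40, 0, 0, 0]
    - [0, 0, 35, 0, 0, 0]
    - [0, 0, 20, 0, 0, 0]

```text
time: 10.12
tool_pos: [510.3, -230.2, 128.1]
tcp_rot: [-179.9, -0.1, 95.0]
ft_force: [0.1, -0.1, 0.0]
finger_gap: 13.0
grip_force: 39.3
```

Request:
apply_moves:
  rows:
    - [0, 0, 3, 0, 0, 0]
    - [0, 0, 2, 0, 0, 0]
    - [0, 0, 2, 0, 0, 0]
    - [0, 0, 0, 0, 0, 0]
    - [0, 0, 0, 0, 0, 0]

```text
time: 10.75
tool_pos: [511.6, -230.9, 123.9]
tcp_rot: [180.0, 0.0, 95.0]
ft_force: [-0.7, -0.1, -0.6]
finger_gap: 13.1
grip_force: 39.3
```

Request:
apply_moves:
  rows:
    - [0, 0, 2, 0, 0, 0]
    - [0, 0, 1, 0, 0, 0]
    - [0, 0, 1, 0, 0, 0]
    - [0, 0, 0, 0, 0, 0]
    - [0, 0, 0, 0, 0, 0]

```text
time: 11.38
tool_pos: [511.3, -230.7, 119.3]
tcp_rot: [-180.0, -0.0, 95.0]
ft_force: [-0.6, -0.0, -0.7]
finger_gap: 13.1
grip_force: 39.2
```

Request:
apply_moves:
  rows:
    - [0, 0, 1, 0, 0, 0]
    - [0, 0, 0, 0, 0, 0]
    - [0, 0, 0, 0, 0, 0]
    - [0, 0, 0, 0, 0, 0]
    - [0, 0, 0, 0, 0, 0]

```text
time: 12.0
tool_pos: [511.3, -230.7, 118.3]
tcp_rot: [180.0, -0.0, 95.0]
ft_force: [0.6, 1.3, 0.4]
finger_gap: 12.7
grip_force: 39.4
```

Request:
apply_moves:
  rows:
    - [0, 0, 0, 0, 0, 0]
    - [0, 0, 0, 0, 0, 0]
    - [0, 0, 0, 0, 0, 0]
    - [0, 0, 0, 0, 0, 0]
    - [0, 0, 0, 0, 0, 0]
  fingers: 45

```text
time: 12.62
tool_pos: [511.3, -230.8, 118.3]
tcp_rot: [180.0, 0.0, 95.0]
ft_force: [0.1, -0.6, -0.4]
finger_gap: 45.1
grip_force: 0.0
```

Request:
apply_moves:
  rows:
    - [0, 0, -15, 0, 0, 0]
    - [0, 0, -30, 0, 0, 0]
    - [0, 0, -45, 0, 0, 0]
    - [0, 0, -45, 0, 0, 0]
    - [0, 0, -40, 0, 0, 0]

```text
time: 13.25
tool_pos: [511.4, -230.8, 296.6]
tcp_rot: [179.9, 0.1, 95.0]
ft_force: [0.6, -0.9, -0.1]
finger_gap: 44.7
grip_force: 0.0
```

Request:
apply_moves:
  rows:
    - [0, 0, 0, 0, 0, 0]
    - [0, 0, 0, 0, 0, 0]
    - [0, 0, 0, 0, 0, 0]
    - [0, 0, 0, 0, 0, 0]
    - [0, 0, 0, 0, 0, 0]

```text
time: 13.88
tool_pos: [511.0, -230.6, 292.5]
tcp_rot: [-179.9, -0.0, 95.0]
ft_force: [0.2, -0.6, 0.8]
finger_gap: 45.0
grip_force: 0.0
```

```bash
python3 - <<'E'
from h import *
s=sense(); print(np.round(s["tool_pos"],1),np.round(s["tcp_rot"],1))
p,W=cloud("wrist"); np.save("w3.npy",W); save("w3",p)
for n in("port","panel"):
    print(n,[(np.round(x["xyz"]),round(x["confidence"],2)) for x in models.place_of(n,"wrist")[:2]])
m=models.cut_out("panel","wrist")[0]["pixels"]
q=tops(W,m,80,160); print(len(q),rect(q),np.round(np.percentile(q[:,2],[5,50,95,99]),1))
print("tab",rect(tops(W,m,125,145)))
a=np.radians(5);d=q-[511,-230,110];X=d[:,0]*np.cos(a)+d[:,1]*np.sin(a);Y=-d[:,0]*np.sin(a)+d[:,1]*np.cos(a)
k=(abs(d[:,2]-np.median(d[:,2]))<3)
A=np.c_[X,Y,np.ones(len(X))][k]; c,*_=np.linalg.lstsq(A,d[k,2],rcond=None); print("tilt",np.round(c,4),np.round(np.percentile(X[k],[1,99]),1),np.round(np.percentile(Y[k],[1,99]),1))
# lip, hood frame
d=W-[511,-230,110];X=d[...,0]*np.cos(a)+d[...,1]*np.sin(a);Y=-d[...,0]*np.sin(a)+d[...,1]*np.cos(a)
m=(abs(X)<85)&(abs(Y)<50)&(d[...,2]>1.2)&(d[...,2]<5); print("lip",m.sum(),np.round([*np.percentile(X[m],[1,99]),*np.percentile(Y[m],[1,99])],1))
h=(abs(d[...,2])<5)&(abs(X)<130)&(abs(Y)<170); print("hood z",np.round(np.nanmedian(d[h][:,2]),1),rect(W[h]))
E
```

```text
[ 511.  -230.6  292.5] [-179.9   -0.    95. ]
port []
panel [(array([ 514., -229.,  102.]), 0.79)]
7042 (array([ 512. , -229.9]), array([123.9,  62.6]), 4.9) [104.8 112.3 131.8 133. ]
tab (array([ 510.9, -228.5]), array([13.5, 40.2]), 5.2)
tilt [ 0.0031 -0.0171  2.3068] [-58.4  59.1] [-27.8  31.1]
lip 7964 [-74.8  75.8 -42.5  46.3]
hood z 0.5 (array([ 512.5, -229.4]), array([211. , 309.1]), 4.7)
```

View pics/w3.png

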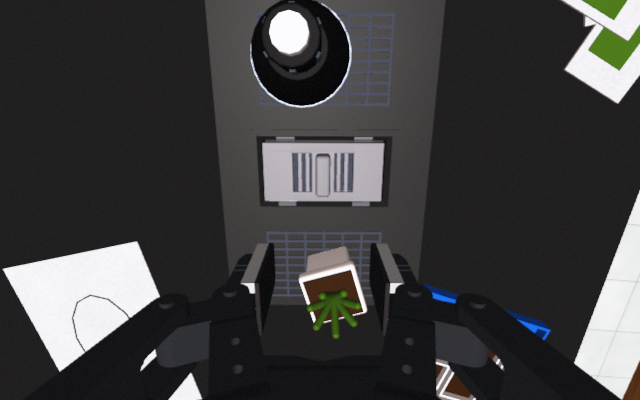

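The panel lies squarely in the port (px 263–384 × 140–203), level on its four tongues. Next I'll fetch the block.

```bash
python3 -c "
from h import *
plan([528,132.5,250],65,10)"
```

```text
[36.0, 4.8, 4.3, -0.0, -0.0, 0.0523]
[36.2, 2.9, 4.3, -0.0, -0.0, 0.0523]
[36.3, 1.0, 4.3, -0.0, -0.0, 0.0523]
[36.4, -0.9, 4.3, -0.0, -0.0, 0.0523]
[36.3, -2.8, 4.3, -0.0, -0.0, 0.0523]
[36.1, -4.7, 4.3, -0.0, -0.0, 0.0523]
[35.8, -6.5, 4.3, -0.0, -0.0, 0.0523]
[35.4, -8.4, 4.3, -0.0, -0.0, 0.0523]
[34.9, -10.2, 4.3, -0.0, -0.0, 0.0523]
[34.3, -12.1, 4.3, -0.0, -0.0, 0.0523]
```

Request:
apply_moves:
  rows:
    - [36.0, 4.8, 0, 0, 0, 0.0523]
    - [36.2, 2.9, 0, 0, 0, 0.0523]
    - [36.3, 1.0, 0, 0, 0, 0.0523]
    - [36.4, -0.9, 0, 0, 0, 0.0523]
    - [36.3, -2.8, 0, 0, 0, 0.0523]
  fingers: 60

```text
time: 14.7
tool_pos: [519.5, -48.0, 293.4]
tcp_rot: [180.0, -0.0, 79.9]
ft_force: [0.3, 0.8, -0.5]
finger_gap: 59.6
grip_force: 0.0
```

Request:
apply_moves:
  rows:
    - [36.1, -4.7, 0, 0, 0, 0.0523]
    - [35.8, -6.5, 5, 0, 0, 0.0523]
    - [35.4, -8.4, 10, 0, 0, 0.0523]
    - [34.9, -10.2, 15, 0, 0, 0.0523]
    - [34.3, -12.1, 12, 0, 0, 0.0523]

```text
time: 15.32
tool_pos: [527.8, 133.8, 250.9]
tcp_rot: [180.0, -0.0, 64.9]
ft_force: [-0.5, -0.0, -0.0]
finger_gap: 60.1
grip_force: 0.0
```

Request:
apply_moves:
  rows:
    - [0, 0, 0, 0, 0, 0]
    - [0, 0, 0, 0, 0, 0]
    - [0, 0, 0, 0, 0, 0]
    - [0, 0, 0, 0, 0, 0]
    - [0, 0, 0, 0, 0, 0]

```text
time: 15.95
tool_pos: [528.1, 132.0, 251.6]
tcp_rot: [180.0, -0.0, 65.0]
ft_force: [0.3, -0.7, -0.2]
finger_gap: 60.0
grip_force: 0.0
```

```bash
python3 - <<'E'
from h import *
s=sense(); print(np.round(s["tool_pos"],1),np.round(s["tcp_rot"],1))
p,W=cloud("wrist"); np.save("w4.npy",W); save("w4",p)
print([(np.round(x["xyz"]),round(x["confidence"],2)) for x in models.place_of("block","wrist")[:2]])
m=models.cut_out("block","wrist")[0]["pixels"]
q=tops(W,m,0,120); print(len(q),rect(q),np.round(np.percentile(q[:,2],[5,50,95,99]),1))
print("post",rect(tops(W,m,90,105)),"bridge",rect(tops(W,m,40,50)))
E
```

```text
[528.1 132.  251.6] [180.  -0.  65.]
[(array([533., 137.,   4.]), 0.56), (array([513., 215.,   5.]), 0.25)]
4071 (array([531.7, 133.8]), array([ 44.3, 103.1]), 63.0) [43.  46.4 96.5 97.2]
post (array([531.5, 134.3]), array([27.3, 27.8]), 61.8) bridge (array([531.7, 133.7]), array([ 44.2, 103.1]), 62.9)
```

View pics/w4.png

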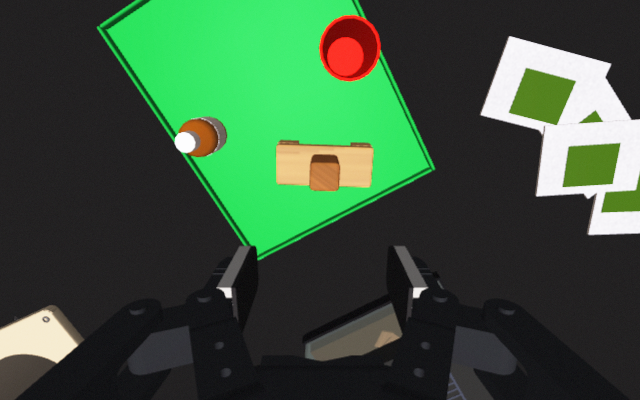

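The block is at px (324,165), about 2° off the fingers' line. The cup and the bottle are well clear. I'll go down on the post.

Request:
apply_moves:
  rows:
    - [3.3, 2.3, 35, 0, 0, 0.035]
    - [0, 0, 50, 0, 0, 0]
    - [0, 0, 50, 0, 0, 0]
    - [0, 0, 35, 0, 0, 0]
    - [0, 0, 18, 0, 0, 0]

```text
time: 16.73
tool_pos: [529.9, 134.3, 61.0]
tcp_rot: [-179.8, 0.1, 63.0]
ft_force: [-1.1, -0.0, 0.2]
finger_gap: 59.9
grip_force: 0.0
```

Request:
apply_moves:
  rows:
    - [0, 0, 8, 0, 0, 0]
    - [0, 0, 0, 0, 0, 0]
    - [0, 0, 0, 0, 0, 0]
    - [0, 0, 0, 0, 0, 0]
    - [0, 0, 0, 0, 0, 0]

```text
time: 17.35
tool_pos: [531.8, 134.7, 56.0]
tcp_rot: [179.9, -0.0, 63.0]
ft_force: [-0.2, 0.2, -0.4]
finger_gap: 59.7
grip_force: 0.0
```

Request:
apply_moves:
  rows:
    - [0, 0, 0, 0, 0, 0]
    - [0, 0, 0, 0, 0, 0]
    - [0, 0, 0, 0, 0, 0]
    - [0, 0, 0, 0, 0, 0]
    - [0, 0, 0, 0, 0, 0]
  fingers: 20
  grip_force: 80

```text
time: 17.98
tool_pos: [531.5, 134.6, 55.5]
tcp_rot: [180.0, -0.0, 63.0]
ft_force: [0.2, -0.2, 2.5]
finger_gap: 27.3
grip_force: 79.4
```

Request:
apply_moves:
  rows:
    - [0, 0, -15, 0, 0, 0]
    - [0, 0, -45, 0, 0, 0]
    - [0, 0, -60, 0, 0, 0]
    - [0, 0, -60, 0, 0, 0]
    - [0, 0, -60, 0, 0, 0]

```text
time: 18.6
tool_pos: [530.6, 134.5, 297.7]
tcp_rot: [-180.0, 0.0, 63.0]
ft_force: [0.8, 0.6, -3.3]
finger_gap: 27.1
grip_force: 79.4
```

Request:
apply_moves:
  rows:
    - [0, 0, -17, 0, 0, 0]
    - [0, 0, 0, 0, 0, 0]
    - [0, 0, 0, 0, 0, 0]
    - [0, 0, 0, 0, 0, 0]
    - [0, 0, 0, 0, 0, 0]

```text
time: 19.23
tool_pos: [530.8, 134.5, 310.6]
tcp_rot: [-179.9, 0.1, 63.0]
ft_force: [0.5, -0.5, -2.2]
finger_gap: 27.0
grip_force: 79.7
```

```bash
python3 -c "
from h import *
s=sense(); print(np.round(s['tool_pos'],1))
plan([511.5,-229,314],95,10)"
```

```text
[530.8 134.5 310.6]
[-33.3, 14.8, -0.3, -0.0003, 0.0001, -0.0558]
[-34.0, 12.9, -0.3, -0.0003, 0.0001, -0.0558]
[-34.7, 11.0, -0.3, -0.0003, 0.0001, -0.0558]
[-35.3, 9.0, -0.3, -0.0003, 0.0001, -0.0558]
[-35.7, 7.0, -0.3, -0.0003, 0.0001, -0.0558]
[-36.0, 5.0, -0.3, -0.0003, 0.0001, -0.0558]
[-36.3, 3.0, -0.3, -0.0003, 0.0001, -0.0558]
[-36.4, 1.0, -0.3, -0.0003, 0.0001, -0.0558]
[-36.4, -1.0, -0.3, -0.0003, 0.0001, -0.0558]
[-36.3, -3.1, -0.3, -0.0003, 0.0001, -0.0558]
```

Request:
apply_moves:
  rows:
    - [-33.3, 14.8, -0.3, 0, 0, -0.0558]
    - [-34.0, 12.9, -0.3, 0, 0, -0.0558]
    - [-34.7, 11.0, -0.3, 0, 0, -0.0558]
    - [-35.3, 9.0, -0.3, 0, 0, -0.0558]
    - [-35.7, 7.0, -0.3, 0, 0, -0.0558]

```text
time: 19.85
tool_pos: [521.3, -48.3, 313.3]
tcp_rot: [-180.0, -0.0, 79.1]
ft_force: [1.0, -0.5, -2.9]
finger_gap: 27.0
grip_force: 79.4
```

Request:
apply_moves:
  rows:
    - [-36.0, 5.0, -0.3, 0, 0, -0.0558]
    - [-36.3, 3.0, -0.3, 0, 0, -0.0558]
    - [-36.4, 1.0, -0.3, 0, 0, -0.0558]
    - [-36.4, -1.0, -0.3, 0, 0, -0.0558]
    - [-36.3, -3.1, -0.3, 0, 0, -0.0558]

```text
time: 20.48
tool_pos: [511.6, -230.0, 314.7]
tcp_rot: [-180.0, -0.0, 95.1]
ft_force: [0.8, 0.5, -2.6]
finger_gap: 26.9
grip_force: 79.4
```

Request:
apply_moves:
  rows:
    - [0, 0, 0, 0, 0, 0]
    - [0, 0, 0, 0, 0, 0]
    - [0, 0, 0, 0, 0, 0]
    - [0, 0, 0, 0, 0, 0]
    - [0, 0, 0, 0, 0, 0]

```text
time: 21.1
tool_pos: [512.1, -228.4, 315.4]
tcp_rot: [180.0, 0.0, 95.0]
ft_force: [-0.2, 0.4, -3.3]
finger_gap: 26.6
grip_force: 79.4
```

```bash
python3 - <<'E'
from h import *
s=sense(); print(np.round(s["tool_pos"],1),np.round(s["tcp_rot"],1))
p,W=cloud("wrist"); save("w5",p)
m=models.cut_out("block","wrist")
if m:
    q=tops(W,m[0]["pixels"],240,400); print(len(q),rect(q),np.round(np.percentile(q[:,2],[5,50,95,99]),1))
    b=q[abs(q[:,2]-300)<6]; print(len(b), rect(b) if len(b)>20 else "")
p,W=cloud("top")
m=models.cut_out("block","top")
if m:
    q=tops(W,m[0]["pixels"],200,400); print("top",len(q),rect(q) if len(q)>9 else "",models.place_of("block","top")[:1])
E
```

```text
[ 512.1 -228.4  315.4] [180.   0.  95.]
19425 (array([ 512.2, -228.9]), array([104.4,  44. ]), 4.9) [287.5 306.6 356.5 357. ]
5245 (array([ 512.2, -228.9]), array([104.4,  44. ]), 4.9)
top 208 (array([ 542.3, -217.8]), array([37.6, 26.7]), 5.3) [{'xyz': [513.8, -234.2, 262.0], 'confidence': 0.56}]
```

View pics/w5.png

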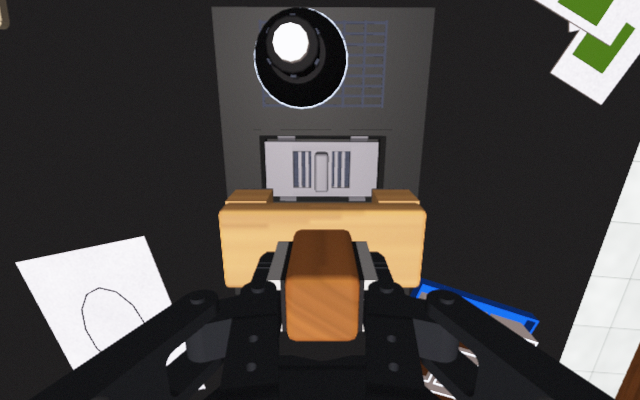

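The block is level in the fingers and its column centre (322) lines up with the panel's (322). I'll lower it to just above the panel, then press.

Request:
apply_moves:
  rows:
    - [-0.5, -0.5, 25, 0, 0, 0]
    - [0, 0, 40, 0, 0, 0]
    - [0, 0, 40, 0, 0, 0]
    - [0, 0, 25, 0, 0, 0]
    - [0, 0, 10, 0, 0, 0]
  grip_force: 110

```text
time: 21.98
tool_pos: [510.5, -229.0, 173.3]
tcp_rot: [-179.9, -0.1, 95.0]
ft_force: [0.0, 0.5, -2.3]
finger_gap: 26.6
grip_force: 109.1
```

Request:
apply_moves:
  rows:
    - [0, 0, 3, 0, 0, 0]
    - [0, 0, 3, 0, 0, 0]
    - [0, 0, 2, 0, 0, 0]
    - [0, 0, 0, 0, 0, 0]
    - [0, 0, 0, 0, 0, 0]

```text
time: 22.6
tool_pos: [511.7, -229.6, 167.7]
tcp_rot: [180.0, 0.0, 95.0]
ft_force: [-0.3, -0.6, -1.9]
finger_gap: 26.8
grip_force: 109.1
```

Request:
apply_moves:
  rows:
    - [0, 0, 2, 0, 0, 0]
    - [0, 0, 2, 0, 0, 0]
    - [0, 0, 2, 0, 0, 0]
    - [0, 0, 1, 0, 0, 0]
    - [0, 0, 1, 0, 0, 0]

```text
time: 23.22
tool_pos: [512.0, -229.7, 160.1]
tcp_rot: [179.9, 0.0, 95.0]
ft_force: [-1.5, 0.9, 6.3]
finger_gap: 26.8
grip_force: 109.6
```

Request:
apply_moves:
  rows:
    - [0, 0, 1, 0, 0, 0]
    - [0, 0, 1, 0, 0, 0]
    - [0, 0, 1, 0, 0, 0]
    - [0, 0, 1, 0, 0, 0]
    - [0, 0, 1, 0, 0, 0]

```text
time: 23.85
tool_pos: [511.3, -229.5, 154.0]
tcp_rot: [-180.0, -0.0, 95.0]
ft_force: [-0.3, -1.5, -0.5]
finger_gap: 27.1
grip_force: 109.3
```

Request:
apply_moves:
  rows:
    - [0, 0, 1, 0, 0, 0]
    - [0, 0, 1, 0, 0, 0]
    - [0, 0, 1, 0, 0, 0]
    - [0, 0, 0.5, 0, 0, 0]
    - [0, 0, 0, 0, 0, 0]

```text
time: 24.48
tool_pos: [511.5, -229.4, 150.8]
tcp_rot: [-180.0, -0.0, 95.0]
ft_force: [0.3, 0.7, -2.9]
finger_gap: 26.9
grip_force: 109.3
```

Request:
apply_moves:
  rows:
    - [0, 0, 1, 0, 0, 0]
    - [0, 0, 0.5, 0, 0, 0]
    - [0, 0, 0.5, 0, 0, 0]
    - [0, 0, 0, 0, 0, 0]
    - [0, 0, 0, 0, 0, 0]

```text
time: 25.1
tool_pos: [511.7, -229.6, 150.5]
tcp_rot: [180.0, 0.0, 95.0]
ft_force: [-5.7, 3.4, 9.1]
finger_gap: 26.7
grip_force: 110.6
```

Request:
apply_moves:
  rows:
    - [0, 0, 0.5, 0, 0, 0]
    - [0, 0, 0.5, 0, 0, 0]
    - [0, 0, 0, 0, 0, 0]
    - [0, 0, 0, 0, 0, 0]
    - [0, 0, 0, 0, 0, 0]

```text
time: 25.72
tool_pos: [511.9, -229.7, 150.5]
tcp_rot: [179.9, 0.1, 95.0]
ft_force: [-7.8, 5.0, 15.6]
finger_gap: 27.1
grip_force: 111.4
```

The force builds up exactly at the home height, so the panel is on its ledge. I'll lift and check.

Request:
apply_moves:
  rows:
    - [0, 0, -6, 0, 0, 0]
    - [0, 0, -25, 0, 0, 0]
    - [0, 0, -45, 0, 0, 0]
    - [0, 0, -50, 0, 0, 0]
    - [0, 0, -40, 0, 0, 0]

```text
time: 26.35
tool_pos: [511.8, -229.6, 316.0]
tcp_rot: [179.9, 0.1, 95.0]
ft_force: [0.4, -0.6, -3.2]
finger_gap: 26.8
grip_force: 108.9
```

Request:
apply_moves:
  rows:
    - [0, 0, 0, 0, 0, 0]
    - [0, 0, 0, 0, 0, 0]
    - [0, 0, 0, 0, 0, 0]
    - [0, 0, 0, 0, 0, 0]
    - [0, 0, 0, 0, 0, 0]

```text
time: 26.98
tool_pos: [511.3, -229.3, 313.0]
tcp_rot: [-179.9, -0.0, 95.0]
ft_force: [1.1, -0.4, -3.0]
finger_gap: 26.9
grip_force: 109.4
```

```bash
python3 - <<'E'
from h import *
s=sense(); print(np.round(s["tool_pos"],1),np.round(s["ft_force"],1))
p,W=cloud("wrist"); save("w6",p)
m=models.cut_out("panel","wrist")[0]["pixels"]
q=tops(W,m,70,160); print(len(q),rect(q),np.round(np.percentile(q[:,2],[5,50,95,99]),1))
a=np.radians(5);d=q-[511.5,-229.5,110];X=d[:,0]*np.cos(a)+d[:,1]*np.sin(a);Y=-d[:,0]*np.sin(a)+d[:,1]*np.cos(a)
k=(abs(d[:,2]+10)<3)
A=np.c_[X,Y,np.ones(len(X))][k]; c,*_=np.linalg.lstsq(A,d[k,2],rcond=None); print("tilt",k.sum(),np.round(c,4))
for n in("lamp","pot","bottle","cup"): print(n,[np.round(x["xyz"]) for x in models.place_of(n,"wrist")[:1]])
m=models.cut_out("block","wrist")[0]["pixels"]
b=tops(W,m,240,400); print("block",rect(b))
T=np.load("top.npy"); 
plan([531.5,134.6,312],63,10)
E
```

```text
[ 511.3 -229.3  313. ] [ 1.1 -0.4 -3. ]
5555 (array([ 510.8, -227.4]), array([120.3,  59.7]), 4.5) [ 91.6  99.1 118.8 120. ]
tilt 4275 [ 1.0000e-03  6.0000e-04 -1.0864e+01]
lamp [array([ 479., -122.,  109.])]
pot []
bottle []
cup []
block (array([ 511.3, -229.6]), array([104.6,  43.9]), 5.2)
[36.1, 5.2, 0.2, 0.0, 0.0, 0.0558]
[36.3, 3.1, 0.2, 0.0, 0.0, 0.0558]
[36.4, 1.1, 0.2, 0.0, 0.0, 0.0558]
[36.5, -0.9, 0.2, 0.0, 0.0, 0.0558]
[36.3, -3.0, 0.2, 0.0, 0.0, 0.0558]
[36.1, -5.0, 0.2, 0.0, 0.0, 0.0558]
[35.8, -7.0, 0.2, 0.0, 0.0, 0.0558]
[35.3, -9.0, 0.2, 0.0, 0.0, 0.0558]
[34.8, -10.9, 0.2, 0.0, 0.0, 0.0558]
[34.1, -12.9, 0.2, 0.0, 0.0, 0.0558]
```

View pics/w6.png

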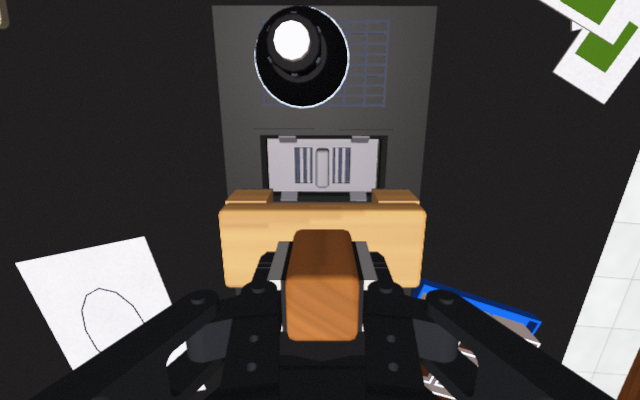

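The panel is home: plate top 10.9 mm below the hood, level, with all four tongues over it (px 287/360 on the far side, 290/360 on the near side). I'll take the block back to its old spot.

Request:
apply_moves:
  rows:
    - [36.1, 5.2, 0, 0, 0, 0.0558]
    - [36.3, 3.1, 0, 0, 0, 0.0558]
    - [36.4, 1.1, 0, 0, 0, 0.0558]
    - [36.5, -0.9, 0, 0, 0, 0.0558]
    - [36.3, -3.0, 0, 0, 0, 0.0558]

```text
time: 27.95
tool_pos: [521.5, -46.3, 314.0]
tcp_rot: [180.0, -0.0, 78.9]
ft_force: [-0.3, -0.2, -2.3]
finger_gap: 27.1
grip_force: 109.1
```

Request:
apply_moves:
  rows:
    - [36.1, -5.0, 0, 0, 0, 0.0558]
    - [35.8, -7.0, 0, 0, 0, 0.0558]
    - [35.3, -9.0, 0, 0, 0, 0.0558]
    - [34.8, -10.9, 0, 0, 0, 0.0558]
    - [34.1, -12.9, 0, 0, 0, 0.0558]

```text
time: 28.58
tool_pos: [531.4, 135.7, 314.0]
tcp_rot: [180.0, -0.0, 62.9]
ft_force: [-0.8, -0.1, -2.1]
finger_gap: 27.0
grip_force: 109.1
```

Request:
apply_moves:
  rows:
    - [0, 0, 0, 0, 0, 0]
    - [0, 0, 40, 0, 0, 0]
    - [0, 0, 60, 0, 0, 0]
    - [0, 0, 60, 0, 0, 0]
    - [0, 0, 40, 0, 0, 0]

```text
time: 29.2
tool_pos: [529.8, 133.3, 110.6]
tcp_rot: [-179.9, 0.1, 63.0]
ft_force: [-0.1, 0.9, -2.7]
finger_gap: 26.8
grip_force: 109.0
```

Request:
apply_moves:
  rows:
    - [0, 0, 25, 0, 0, 0]
    - [0, 0, 15, 0, 0, 0]
    - [0, 0, 5, 0, 0, 0]
    - [0, 0, 0, 0, 0, 0]
    - [0, 0, 0, 0, 0, 0]

```text
time: 29.82
tool_pos: [532.5, 134.6, 70.2]
tcp_rot: [179.9, -0.1, 63.0]
ft_force: [0.4, -0.2, -2.7]
finger_gap: 27.0
grip_force: 109.0
```

Next I'll go from 70 to the set-down height of about 55.5.

Request:
apply_moves:
  rows:
    - [0, 0, 5, 0, 0, 0]
    - [0, 0, 4, 0, 0, 0]
    - [0, 0, 2, 0, 0, 0]
    - [0, 0, 1, 0, 0, 0]
    - [0, 0, 0, 0, 0, 0]

```text
time: 30.45
tool_pos: [531.4, 134.5, 56.7]
tcp_rot: [-180.0, 0.0, 63.0]
ft_force: [-0.2, 0.1, -2.7]
finger_gap: 26.8
grip_force: 109.0
```

Request:
apply_moves:
  rows:
    - [0, 0, 1, 0, 0, 0]
    - [0, 0, 0.5, 0, 0, 0]
    - [0, 0, 0.5, 0, 0, 0]
    - [0, 0, 0, 0, 0, 0]
    - [0, 0, 0, 0, 0, 0]

```text
time: 31.08
tool_pos: [531.6, 134.6, 55.5]
tcp_rot: [180.0, -0.0, 63.0]
ft_force: [-2.4, -1.3, 4.9]
finger_gap: 27.0
grip_force: 110.0
```

The block is in contact with the tray. I'll release it and back away upward.

Request:
apply_moves:
  rows:
    - [0, 0, 0, 0, 0, 0]
    - [0, 0, 0, 0, 0, 0]
    - [0, 0, 0, 0, 0, 0]
    - [0, 0, 0, 0, 0, 0]
    - [0, 0, 0, 0, 0, 0]
  fingers: 60

```text
time: 31.7
tool_pos: [531.4, 134.5, 54.7]
tcp_rot: [-180.0, 0.0, 63.0]
ft_force: [0.5, -0.3, 0.5]
finger_gap: 59.8
grip_force: 0.0
```

Request:
apply_moves:
  rows:
    - [0, 0, -15, 0, 0, 0]
    - [0, 0, -35, 0, 0, 0]
    - [0, 0, -50, 0, 0, 0]
    - [0, 0, -50, 0, 0, 0]
    - [0, 0, -40, 0, 0, 0]

```text
time: 32.33
tool_pos: [531.9, 134.6, 248.7]
tcp_rot: [179.8, -0.1, 63.0]
ft_force: [0.4, 0.3, 0.9]
finger_gap: 59.7
grip_force: 0.0
```

Request:
apply_moves:
  rows:
    - [0, 0, 0, 0, 0, 0]
    - [0, 0, 0, 0, 0, 0]
    - [0, 0, 0, 0, 0, 0]
    - [0, 0, 0, 0, 0, 0]
    - [0, 0, 0, 0, 0, 0]

```text
time: 32.95
tool_pos: [531.1, 134.4, 244.0]
tcp_rot: [-179.9, 0.0, 63.0]
ft_force: [-0.0, 0.2, 0.9]
finger_gap: 59.6
grip_force: 0.0
```

```bash
python3 - <<'E'
from h import *
p,W=cloud("wrist")
m=models.cut_out("block","wrist")[0]["pixels"]
print("block bridge",rect(tops(W,m,40,50)),"post",rect(tops(W,m,90,105)),np.round(np.percentile(tops(W,m,0,130)[:,2],99),1))
for cam in("top","scene"):
    p,W=cloud(cam); save("end_"+cam,p)
    for n in("lamp","pot","bottle","cup","panel","block"): print(cam,n,[np.round(x["xyz"]) for x in models.place_of(n,cam)[:1]])
E
```

```text
block bridge (array([531.4, 134.7]), array([ 43.2, 104. ]), 63.0) post (array([531.4, 134.7]), array([26.8, 27.6]), 63.6) 97.1
top lamp [array([ 479., -124.,  110.])]
top pot [array([ 527., -334.,  113.])]
top bottle [array([426., 216.,  -0.])]
top cup []
top panel [array([ 515., -226.,   91.])]
top block [array([533., 132.,   2.])]
scene lamp [array([ 477., -122.,  112.])]
scene pot [array([ 537., -336.,  111.])]
scene bottle [array([ 512., -228.,    2.])]
scene cup [array([600., 232.,   8.])]
scene panel [array([ 512., -225.,   90.])]
scene block [array([534., 130.,   3.])]
```

View pics/end_scene.png

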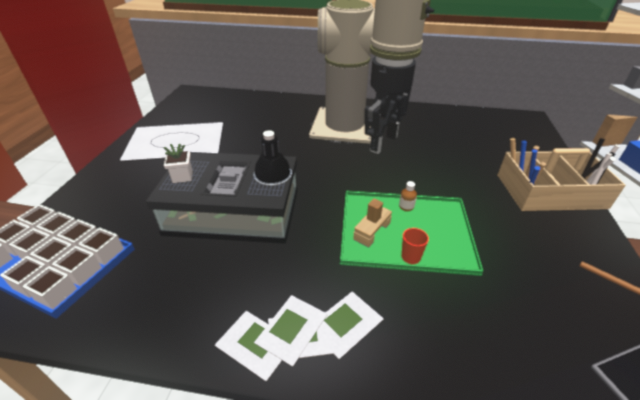

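The final view shows the panel in the port (px 228,178) and the block upright on the tray (373,222). The lamp, pot, bottle and cup are where they were.

```bash
python3 -c "
from bench import job
print(job.hand_in())"
```

```text
the job is handed in; nothing more can be done
None
```

The vent panel is pressed home with the block and measured level with all four tongues over it, the block stands upright back on the tray, the lamp, seedling, bottle and cup look undisturbed, and the job is handed in at about 33 s (no verdict was returned).

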